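Fetch the hemmed-in loupe from the storage rack

TASK

The loupe is wanted in the black tray to inspect the heater blade, but on the aluminium rack it stands hemmed in against the back stop by the dropper bottle, the barrel lens and the setting block. Clear all three onto the cork side mat, leaving the loupe where it is until they stand there, then stand the loupe upright in the middle of the tray. Only then put the three back upright on the rack, each on the seat it came from, the block turned as it was; keep bottle and lens upright all the while, and do not shift the blade or the lens cap lying on the rack.

Things in the scene. Friction and masses are not known exactly. Their poses are not given: they have to be found in the camera images.
- dropper_bottle_mid (a point): amber-brown dropper bottle with black dropper cap, standing upright on the rack: 33 mm diameter body up to 60 mm above its base, narrower dropper up to 92 mm. The point is on its axis, 46 mm above its base; z up. About 60 g.
- barrel_lens_mid (a point): black barrel lens, a slim cylinder standing upright on the rack: 34 mm diameter, 76 mm high. The point is at its centre, 38 mm above its base; z up. About 85 g.
- block_mid (a point): plain grey steel setting block with three round holes in its top, standing on the rack: 25 mm (its x) by 50 mm (its y) by 38 mm high. The point is at its centre, 19 mm above its base. About 420 g. At the start its 50 mm side lies along the rack's x. It may be gripped across the 25 or the 50 mm.
- loupe_mid (a point): black eye loupe, a short thick barrel standing upright on the rack, 37 mm diameter, 28 mm high, on the seat in front of the back stop. The point is at its centre, 14 mm above its base; z up.
- rack: aluminium storage rack, fixed: plate 6 mm thick, x from -99.5 to 65.5 mm, y from -70 to 70 mm; origin on its underside, z up, x towards its back stop. Four round grey seats, 40 mm wide, are marked flat on it: the loupe's at (25, 0) mm, left (25, 42), right (25, -42), front (-27, 0). Bottle, lens and block stand on the left, right and front seats, which on which changes.
- rack_seat (a point): centre of the loupe's seat on the rack plate, axes as the rack. The back stop is an upright plate 40 mm wide, its face 29.5 mm behind this point, its top 44 mm above the plate. Only 6 to 11 mm is free round the loupe, too little for a finger. The others can be gripped from above along the rack's x (left and right seats) or y (front seat); the loupe, once all are gone, along y.
- side_mat: brown cork mat, fixed and flat on the bench, the side area: 200 mm (its x) by 110 mm (its y), 5 mm thick, origin at the centre of its underside. It is empty at the start.
- tray: black open tray, fixed: 138 mm (its x) by 198 mm (its y) over the rim, floor 2 mm thick, about 186 x 126 mm inside, walls 25 mm high, origin at the centre of its underside, which is the middle of the tray.
- blade_mid (a point): heater blade, 18 x 52 x 24 mm, a tan block with a grey steel blade along its top, lying loose in the tray near the end of the tray on its -y side, 68 mm from the middle. Not to be moved. The point is at its centre.
- lens_cap_mid (a point): black lens cap, flat disc 34 mm diameter, 8 mm high, lying loose on the rack plate near rack (-77, -48) mm. Not to be moved. The point is at its centre.

How it is judged:
By the outcome, as a careful person would: the job done as asked, in the order asked, and still so for the second after the job is handed in, with the robot touching nothing.
It also fails if it takes over 144 s, if anything falls off the work surface, if the arm or the gripper's body presses on something with over 40 N, if the wrist force passes 120 N, or if a joint passes its speed limit or range.

ROBOT

A 6-joint arm with a two-finger parallel gripper is mounted at the origin on a cart in front of the work surface, level with it; the furniture and walls round the work are solid. World frame = base frame: x ahead of the robot, y to its left, z up, the work surface at z = 0. Lengths are in m, angles in rad, forces in N, time in s.
With the tool pointing down it reaches from about 0.4 to 0.825 m from the base axis. Payload 7 kg.
Tool frame: the origin (TCP) lies midway between the tips of the shut fingers; the grasp point (between the pads) lies 19 mm behind it; z points along the fingers, y is the line along which they close (so a half turn about z gives the same grasp; the last joint's range is limited). The gripper opens to 88 mm and grips with 3 to 60 N. Pads are 19 mm wide; open, the fingers measure 130 mm over their backs; the gripper's body (78 mm by 193 mm) begins 47 mm behind the grasp point.
Start: joints at [-0.937, 0.359, 0.012, 0, -1.224, -0.288], TCP at [0.229, -0.635, 0.227] pointing down, gripper open.
Joint ranges: [-3.07, 3.07], [-1.43, 2.12], [-1.02, 1.25], [-3.03, 1.67], [-3.05, -0], [-3.03, 3.03]. Speed limits (rad/s): [2.39, 2.39, 3.01, 3.14, 3.14, 3.14].

INTERFACE

Orientations are given as [roll, pitch, yaw] about the fixed x, y, z axes, in that order (R = Rz(yaw) Ry(pitch) Rx(roll)).
In Python, from station import arm gives the robot as it stands. The module is installed in compiled form; this text tells all that it offers.
- The arm moves only by the tool carry_out, never from a script. Its argument "commands" is a list of rows, each a list of 4 numbers: the shift along the world's x, y, z in units of 50 mm (1.0 is 50 mm), then the turn about the world's z in units of 6 degrees (1.0 is 6 degrees). A call has exactly 10 rows; each row is the pose to reach, as a shift and turn from the pose commanded when the call began; what a row does not reach only later rows make up. A row lasts 1/8 s, in which the tool goes at most 62.5 mm and 10.7 degrees, less where a joint would pass 70% of its speed; a pose out of reach is approached as far as the arm can. A call with a gripper value outside its range is refused whole. "claw" is the closure, from 0 (fully open) to 1 (shut), set as the call begins (left out, the last holds). The fingers move at their own pace and stop on an object; "force" is the grip in N (left out, the last holds). Time passes only in rows, so rows that repeat a pose let the fingers close, or fill a call up. It gives the time, the measured TCP pose, the force, the opening and the grip force at its end, in the units of the state.
- arm.get_state(): the state, without advancing time (a new reading comes with each control period).
- arm.grab_frame(name): name is "scene" or "top" or "wrist"; returns a dict with "pixels" (480x640x3 uint8, red, green, blue), "fx", "fy", "cx", "cy" (pixels), "eye" and "orientation" of the camera in the world. Camera axes: x right, y down, z forward; pixel columns grow to the right and rows downward; lengths in m; the calibration is good to about 2 mm. A picture is of the moment at which its call begins. There is no depth.
- arm.job_done(): hands the job in; it is judged then, once.
Trained networks look in a picture, given as the dict that the camera call returned (one of the last four; its "shot" number tells which), for a name from the list of things; names that differ only in an ending like _2 or _b are one class to them, and where a whole thing is asked for, a point or a joint stands for the part that bears it (a point fixed in the world has none). Each returns a list of dicts, best first, with "conf" (0 to 1); they miss things now and then, are a little off and sometimes report something else, mostly with a low value. They report only what shows in the picture. A call takes as long as a camera call.
- arm.regions_of(picture, query): "pixels" (480x640 bool, what is visible of it) and "uv" ([column, row] in pixels, amid what is visible of it).
- arm.mark_of(picture, query): "uv" ([column, row] in pixels: a listed point, or the origin of a listed thing).
The state is a dict: "t": time; "q": joint angles; "qd": joint speeds; "joint_efforts": joint torques, N m; "eef_pos": TCP position; "ee_rot": TCP orientation; "force": force on the tool from outside, world axes, zero at the start; "moment": the same for the moment, N m; "width": finger opening in m; "gripper_force": force on a finger pad.
Only numpy, scipy, OpenCV 4.12 (cv2) and the standard library are available. Lean on these libraries where they do the work, as an engineer would, in place of code of your own. Each camera call takes 0.05 s, during which the arm holds its last target. There are 200 camera calls.

## Working session

There is one attempt and no reset: what is moved stays moved. The work goes in short steps, Python scripts to look and compute and a tool call to move; the robot and the scene stay as the last step left them, time stands still between calls to the robot, and variables do not carry over. Pictures are saved under pics/ and viewed, at most 14 in all, crops included, and the job is handed in when it is done.

Besides the shell and the picture viewer there is one more tool, called after ">>>" as name(argument=value, ...) on one line, values as JSON. carry_out: Moves the arm, as the interface text tells. Its arguments: {"type":"object","properties":{"commands":{"type":"array","items":{"type":"array","items":{"type":"number"}}},"claw":{"type":"number"},"force":{"type":"number"}},"required":["commands"]}

```bash
mkdir -p pics; cat > h.py <<'E'
import numpy as np, cv2
from scipy.spatial.transform import Rotation as Rn
from station import arm
def R(f):
    o=np.array(f["orientation"],float)
    if o.shape==(3,3): return o
    return Rn.from_euler('xyz',o).as_matrix() if o.size==3 else Rn.from_quat(o).as_matrix()
def ray(f,uv):
    d=R(f)@np.array([(uv[0]-f["cx"])/f["fx"],(uv[1]-f["cy"])/f["fy"],1.]); return np.array(f["eye"],float),d/np.linalg.norm(d)
def atz(f,uv,z):
    e,d=ray(f,uv); return e+d*(z-e[2])/d[2]
def tri(obs):
    A=np.zeros((3,3));b=np.zeros(3);P=[]
    for f,uv in obs:
        e,d=ray(f,uv);M=np.eye(3)-np.outer(d,d);A+=M;b+=M@e
    p=np.linalg.solve(A,b)
    return p,[float(np.linalg.norm((np.eye(3)-np.outer(d,d))@(p-e))) for e,d in [ray(*o) for o in obs]]
def proj(f,p):
    c=R(f).T@(np.array(p)-np.array(f["eye"])); return np.array([c[0]/c[2]*f["fx"]+f["cx"],c[1]/c[2]*f["fy"]+f["cy"]])
def save(f,n): cv2.imwrite(f"pics/{n}.png",f["pixels"][:,:,::-1])
E
cat > a.py <<'E'
from h import *
np.set_printoptions(precision=4,suppress=True)
s=arm.get_state();print(s["eef_pos"],s["ee_rot"],s["width"])
fs={n:arm.grab_frame(n) for n in("scene","top","wrist")}
for n,f in fs.items(): save(f,n+"0");print(n,f["eye"],np.array(f["orientation"]).tolist(),f["fx"])
for q in["dropper_bottle_mid","barrel_lens_mid","block_mid","loupe_mid","rack","rack_seat","side_mat","tray","blade_mid","lens_cap_mid"]:
    o=[]
    for n in("scene","top"):
        m=arm.mark_of(fs[n],q)
        if m: o.append((fs[n],m[0]["uv"])); print(q,n,np.round(m[0]["uv"],1),round(m[0]["conf"],2))
    if len(o)==2:print("   ",*tri(o))
E
python3 a.py
```

```text
[ 0.2286 -0.6346  0.2256] [ 3.1399 -0.0001 -2.7959] 0.08744193398798421
scene [-0.043   0.5909  0.5123] [-2.089174999160765, 0.0023736925143755805, -2.465105420054426] 540.5042358022135
top [ 0.3793 -0.0531  1.0438] [-3.044732756011409, 0.020040739491028914, -1.5817058366793357] 591.3707942501595
wrist [ 0.1617 -0.66    0.3845] [2.871127945354055, -0.001367894920880408, 1.9159771638838492] 375.34695821330195
dropper_bottle_mid scene [274.  276.8] 0.93
dropper_bottle_mid top [245.1 259.2] 0.83
    [0.4407 0.1047 0.0502] [0.0011545179965049782, 0.0011545179965049245]
barrel_lens_mid scene [271.8 258. ] 0.7
barrel_lens_mid top [275.8 231.4] 0.77
    [0.4899 0.0552 0.04  ] [0.003251965213269614, 0.0032519652132695677]
block_mid scene [229.2 289.6] 0.73
block_mid top [224.1 228.7] 0.97
    [0.4966 0.1463 0.0245] [0.0022072637568135963, 0.0022072637568135408]
loupe_mid scene [250.6 277.1] 0.68
loupe_mid top [247.5 228.9] 0.91
    [0.4944 0.1041 0.0266] [0.0007267183152408759, 0.0007267183152409825]
rack top [251.8 249.3] 0.91
rack_seat scene [251.2 289.7] 0.8
rack_seat top [250.8 232.9] 0.72
    [0.4919 0.1037 0.0026] [0.0034076715370930156, 0.003407671537092998]
side_mat scene [382.2 219.4] 0.59
tray scene [318.  246.8] 0.65
tray top [346.9 231.1] 0.75
    [ 0.4926 -0.0673  0.0031] [0.0028905458354765217, 0.0028905458354766232]
blade_mid scene [286.8 228.6] 0.61
blade_mid top [345.7 191.6] 0.81
    [ 0.5626 -0.0644  0.0179] [0.005355578277386081, 0.005355578277386197]
lens_cap_mid scene [321.1 297.5] 0.76
```

View pics/top0.png

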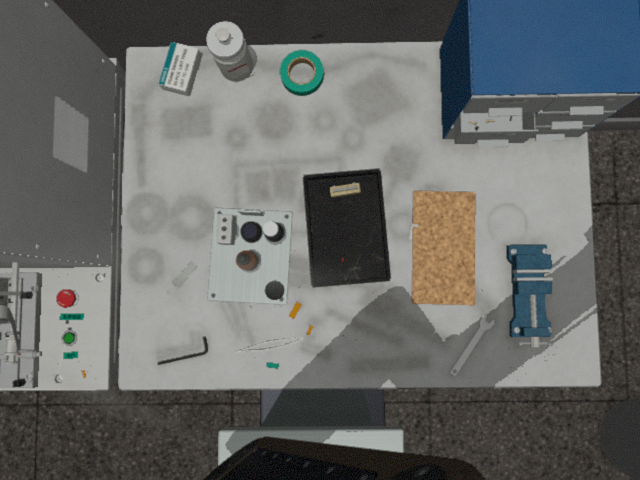

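View pics/scene0.png

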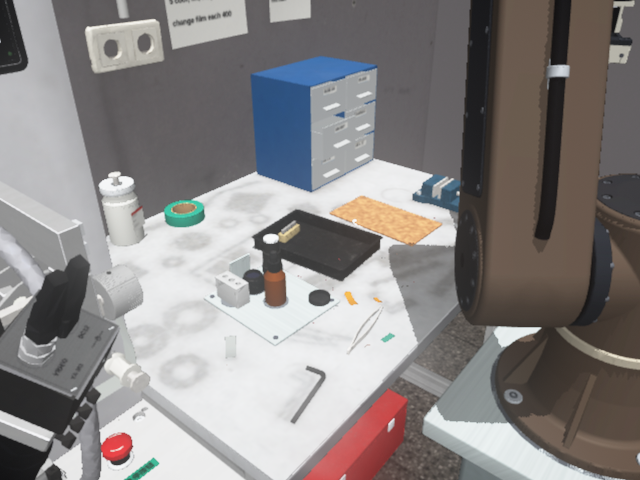

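The top view shows the rack left of centre: block at (224,229) on the left seat, lens at (274,231) on the right, bottle at (247,259) on the front and the loupe at (250,231). The tray is at (346,228) with the blade at its far end, and the mat is at (444,247). The scene view agrees with this.

```bash
cat > b.py <<'E'
from h import *
np.set_printoptions(precision=4,suppress=True)
f=arm.grab_frame("top")
for q,z in[("rack",.006),("side_mat",.005),("tray",.025)]:
    r=arm.regions_of(f,q)
    if not r: print(q,"none");continue
    m=r[0]["pixels"].astype(np.uint8)
    c=max(cv2.findContours(m,0,2)[0],key=cv2.contourArea)[:,0,:]
    P=np.array([atz(f,u,z)[:2] for u in c]).astype(np.float32)*1000
    b=cv2.minAreaRect(P);print(q,r[0]["conf"],b,cv2.boxPoints(b).tolist())
E
python3 b.py
```

```text
rack 0.9 ((449.42340087890625, 103.68827819824219), (141.27008056640625, 164.3893280029297), 86.17890167236328) [[362.7042236328125, 38.68782043457031], [526.7281494140625, 27.732696533203125], [536.142578125, 168.68873596191406], [372.11865234375, 179.64385986328125]]
side_mat none
tray 0.75 ((495.01507568359375, -66.5419921875), (198.7929229736328, 137.822021484375), 4.1822733879089355) [[390.8576354980469, -5.063431262969971], [400.9089660644531, -142.51844787597656], [599.1724853515625, -128.0205535888672], [589.1212158203125, 9.434463500976562]]
```

>>> carry_out(commands=[[0.6,1.0,0.4,-0.5],[1.2,2.0,0.8,-1],[1.8,3.1,0.8,-1.7],[2.3,4.2,0.8,-2.4],[2.9,5.3,0.8,-3.1],[3.5,6.4,0.8,-3.9],[4.1,7.4,0.8,-3.9],[4.4,8,0.8,-3.9],[4.4,8,0.8,-3.9],[4.4,8,0.8,-3.9]], claw=0)

```text
t: 2.6
eef_pos: [0.4487, -0.235, 0.2667]
ee_rot: [-3.142, 0.0, 3.08]
force: [-0.3, -1.2, -1.5]
width: 0.0873
gripper_force: 0.0
```

```bash
cat > c.py <<'E'
from h import *
np.set_printoptions(precision=4,suppress=True)
s=arm.get_state();print(s["t"],s["eef_pos"],s["ee_rot"],s["q"])
f=arm.grab_frame("wrist");save(f,"wm");print(f["eye"])
for q,z in[("side_mat",.005),("tray",.025),("rack",.006)]:
    for k in arm.mark_of(f,q)[:1]: print(q,"mark",k["conf"],np.round(k["uv"]),atz(f,k["uv"],0.005))
    for r in arm.regions_of(f,q)[:1]:
        m=r["pixels"].astype(np.uint8)
        c=max(cv2.findContours(m,0,2)[0],key=cv2.contourArea)[:,0,:]
        P=np.array([atz(f,u,z)[:2] for u in c]).astype(np.float32)*1000
        b=cv2.minAreaRect(P);print(q,r["conf"],b,cv2.boxPoints(b).tolist())
E
python3 c.py
```

```text
2.6 [ 0.4487 -0.235   0.2667] [-3.1415  0.0001  3.0796] [-0.0941  0.0529 -0.2877  0.0001 -1.2301 -1.5387]
[ 0.3776 -0.2313  0.4254]
side_mat mark 0.64 [318. 207.] [ 0.4597 -0.2357  0.005 ]
side_mat 0.78 ((463.3605041503906, -237.72470092773438), (112.18743896484375, 200.82119750976562), 87.68140411376953) [[360.7627868652344, -289.71026611328125], [561.4195556640625, -297.834716796875], [565.958251953125, -185.7391357421875], [365.30145263671875, -177.61468505859375]]
tray mark 0.84 [465. 230.] [ 0.4971 -0.0675  0.005 ]
tray 0.84 ((496.415771484375, -66.57845306396484), (194.76934814453125, 140.43482971191406), 4.501773834228516) [[393.8201904296875, -4.221386432647705], [404.8428955078125, -144.22296142578125], [599.0113525390625, -128.93551635742188], [587.9886474609375, 11.066055297851562]]
rack 0.9 ((455.0404052734375, 86.67058563232422), (113.45902252197266, 174.52743530273438), 86.79524230957031) [[364.7417297363281, 34.9082145690918], [538.9962158203125, 25.151363372802734], [545.339111328125, 138.43295288085938], [371.0845947265625, 148.18980407714844]]
```

>>> carry_out(commands=[[0,0.6,0,0],[0,1.6,0,0],[0,2.7,0,0],[-0.1,3.8,0,0],[-0.1,4.9,0,0],[-0.1,5.9,-0.4,0],[-0.16,6.6,-0.8,0],[-0.16,6.8,-1.2,0],[-0.16,6.8,-1.2,0],[-0.16,6.8,-1.2,0]])

```text
t: 4.2
eef_pos: [0.4412, 0.1046, 0.2073]
ee_rot: [3.142, 0.001, 3.079]
force: [0.3, -0.9, 0.1]
width: 0.0872
gripper_force: 0.0
```

```bash
cat > d.py <<'E'
from h import *
import sys
np.set_printoptions(precision=4,suppress=True)
s=arm.get_state();print(s["t"],s["eef_pos"],s["ee_rot"],s["q"])
f=arm.grab_frame("wrist");save(f,sys.argv[1]);g=arm.grab_frame("top") if len(sys.argv)>2 else None
Z=dict(dropper_bottle_mid=.052,barrel_lens_mid=.044,block_mid=.025,loupe_mid=.020,rack_seat=.006,rack=0,lens_cap_mid=.01)
for q,z in Z.items():
    m=arm.mark_of(f,q)
    if m:
        print(q,round(m[0]["conf"],2),np.round(m[0]["uv"]),atz(f,m[0]["uv"],z),end=" ")
        n=g and arm.mark_of(g,q)
        if n: print("tri",*tri([(f,m[0]["uv"]),(g,n[0]["uv"])]),end="")
        print()
for r in arm.regions_of(f,"rack")[:1]:
        c=max(cv2.findContours(r["pixels"].astype(np.uint8),0,2)[0],key=cv2.contourArea)[:,0,:]
        P=np.array([atz(f,u,.006)[:2] for u in c]).astype(np.float32)*1000
        b=cv2.minAreaRect(P);print(b)
E
python3 d.py wr 1
```

```text
4.2 [0.4412 0.1046 0.2073] [3.1416 0.0006 3.0787] [ 0.6699 -0.0002 -0.4828  0.0004 -1.0877 -2.3038]
dropper_bottle_mid 0.78 [318. 220.] [0.4431 0.1042 0.052 ] tri [0.2898 0.0385 1.0928] [0.11737045235856945, 0.1173704523585695]
barrel_lens_mid 0.94 [274. 272.] [0.4909 0.0615 0.044 ] 
block_mid 0.83 [362. 265.] [0.4965 0.1431 0.025 ] 
loupe_mid 0.69 [318. 263.] [0.4931 0.1018 0.02  ] tri [0.4888 0.0998 0.0276] [0.0026422741965625033, 0.0026422741965625874]
rack 0.83 [319. 234.] [0.4695 0.1039 0.    ] 
lens_cap_mid 0.78 [267. 159.] [0.3913 0.06   0.01  ] tri [0.3875 0.0603 0.0175] [0.003437437505794965, 0.003437437505795019]
((458.71356201171875, 102.45696258544922), (141.82473754882812, 179.22421264648438), 86.36614227294922)
```

View pics/wr.png

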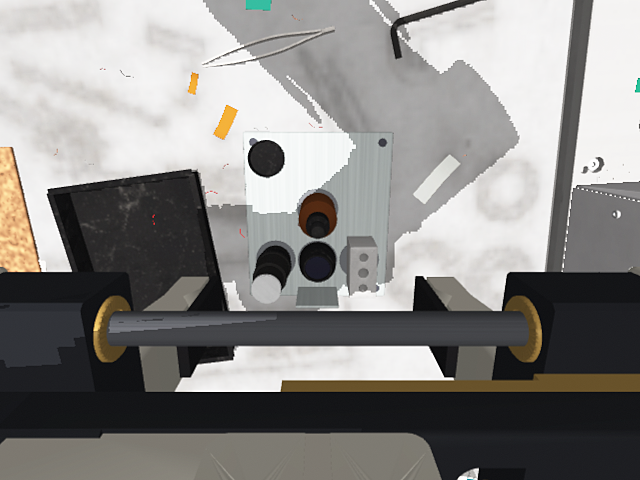

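The wrist view shows the bottle at (318,215), centred between the fingers. The lens is at (272,272), the loupe at (318,262), the block at (362,265) and the cap at (266,158). All agree with the estimates, so I'm descending on the bottle.

>>> carry_out(commands=[[0,0,-0.6,0],[0,0,-1.2,0],[0,0,-1.8,0],[0,0,-2.3,0],[0,0,-2.7,0],[0,0,-3.0,0],[0,0,-3.2,0],[0,0,-3.4,0],[0,0,-3.4,0],[0,0,-3.4,0]])

```text
t: 6.25
eef_pos: [0.441, 0.1052, 0.0369]
ee_rot: [3.141, 0.0, 3.079]
force: [0.0, 0.7, -0.3]
width: 0.0877
gripper_force: 0.0
```

>>> carry_out(commands=[[0,0,0,0],[0,0,0,0],[0,0,0,0],[0,0,0,0],[0,0,0,0],[0,0,0,0],[0,0,0,0],[0,0,0,0],[0,0,0.1,0],[0,0,0.2,0]], claw=1, force=15)

```text
t: 7.5
eef_pos: [0.4408, 0.105, 0.0469]
ee_rot: [-3.141, -0.0, 3.079]
force: [0.9, 0.7, -0.6]
width: 0.033
gripper_force: 15.0
```

>>> carry_out(commands=[[0,0,0.4,0],[0,0,0.9,0],[0,0,1.5,0],[0,-0.2,2.1,0],[0.1,-0.7,2.4,0],[0.3,-1.4,2.4,0],[0.5,-2.2,2.4,0],[0.7,-3.1,2.4,0],[0.9,-4.0,2.4,0],[1.1,-4.8,2.4,0]])

```text
t: 8.75
eef_pos: [0.4959, -0.1366, 0.1671]
ee_rot: [3.141, 0.001, 3.079]
force: [0.7, 0.9, 0.4]
width: 0.0328
gripper_force: 15.0
```

>>> carry_out(commands=[[0.2,-0.7,0,0],[0.4,-1.3,0,0],[0.5,-1.7,0,0],[0.6,-2.0,-0.1,0],[0.6,-2.1,-0.6,0],[0.6,-2.1,-1.2,0],[0.6,-2.1,-1.7,0],[0.6,-2.1,-2.2,0],[0.6,-2.1,-2.4,0],[0.6,-2.1,-2.5,0]])

```text
t: 10.0
eef_pos: [0.5259, -0.24, 0.0414]
ee_rot: [-3.142, -0.0, 3.079]
force: [0.6, -0.8, 0.0]
width: 0.0326
gripper_force: 15.0
```

>>> carry_out(commands=[[0,0,-0.05,0],[0,0,-0.1,0],[0,0,-0.1,0],[0,0,-0.1,0],[0,0,-0.1,0],[0,0,-0.1,0],[0,0,-0.1,0],[0,0,-0.1,0],[0,0,-0.1,0],[0,0,-0.1,0]])

```text
t: 11.25
eef_pos: [0.5257, -0.24, 0.0365]
ee_rot: [3.142, -0.0, 3.079]
force: [-0.7, 1.1, -0.5]
width: 0.0326
gripper_force: 15.0
```

>>> carry_out(commands=[[0,0,0,0],[0,0,0,0],[0,0,0,0],[0,0,0,0],[0,0,0.2,0],[0,0,0.6,0],[0,0,1.2,0],[0,0,1.9,0],[0,0,2.7,0],[0,0,3.4,0]], claw=0)

```text
t: 12.5
eef_pos: [0.5258, -0.2401, 0.209]
ee_rot: [-3.141, 0.002, 3.079]
force: [0.8, 0.4, 0.2]
width: 0.0875
gripper_force: 0.0
```

>>> carry_out(commands=[[0,0.5,0,1.6],[-0.1,1.4,0,3.3],[-0.2,2.4,0,5.0],[-0.3,3.4,0,6.7],[-0.4,4.4,0,8.4],[-0.5,5.3,0,10.1],[-0.6,5.8,0,11.8],[-0.7,6.0,0,13.5],[-0.7,6.0,0,15],[-0.7,6.0,0,15]])

```text
t: 13.75
eef_pos: [0.4907, 0.0601, 0.2073]
ee_rot: [-3.141, 0.0, -1.634]
force: [-0.5, -0.6, 0.1]
width: 0.0877
gripper_force: 0.0
```

```bash
python3 d.py wl 1
```

```text
13.75 [0.4907 0.0601 0.2073] [-3.1408  0.0004 -1.634 ] [ 0.5204  0.0729 -0.4057  0.0001 -1.0913 -0.5837]
dropper_bottle_mid 0.52 [317. 292.] [0.4962 0.1274 0.052 ] tri [ 0.4601 -0.1303  0.6209] [0.01933712147008797, 0.019337121470087704]
barrel_lens_mid 0.75 [320. 217.] [0.4892 0.0596 0.044 ] tri [0.4874 0.0596 0.0361] [0.0025654735947080055, 0.0025654735947078728]
loupe_mid 0.69 [319. 254.] [0.493  0.1019 0.02  ] tri [0.4932 0.1079 0.0017] [0.00015354478958348836, 0.00015354478958344643]
rack 0.74 [342. 247.] [0.4686 0.1023 0.    ] tri [ 0.4683  0.1062 -0.0117] [0.0003819402653387297, 0.0003819402653387743]
lens_cap_mid 0.83 [422. 204.] [0.391  0.0609 0.01  ] tri [ 0.3855  0.0637 -0.0088] [0.0011767369893116689, 0.0011767369893116017]
((389.0195617675781, 60.41148376464844), (34.59575653076172, 35.20954513549805), 44.54841613769531)
```

View pics/wl.png

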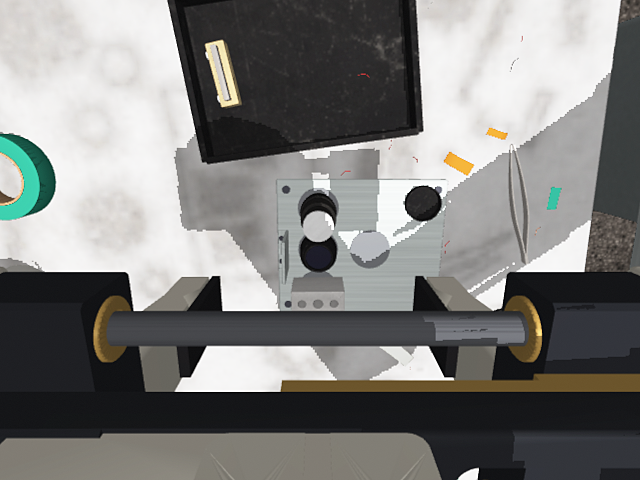

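The wrist view shows the lens centred between the fingers at (318,215), with the loupe at (318,252), the block at (316,300), the empty front seat at (370,247) and the cap at (422,204). I'm descending on the lens.

>>> carry_out(commands=[[0,0,-0.6,0],[0,0,-1.2,0],[0,0,-1.8,0],[0,0,-2.4,0],[0,0,-2.8,0],[0,0,-3.2,0],[0,0,-3.4,0],[0,0,-3.6,0],[0,0,-3.6,0],[0,0,-3.6,0]])

```text
t: 15.75
eef_pos: [0.4911, 0.0601, 0.027]
ee_rot: [-3.141, 0.0, -1.633]
force: [0.1, -0.8, -0.1]
width: 0.0879
gripper_force: 0.0
```

>>> carry_out(commands=[[0,0,0,0],[0,0,0,0],[0,0,0,0],[0,0,0,0],[0,0,0,0],[0,0,0,0],[0,0,0,0],[0,0,0,0],[0,0,0.1,0],[0,0,0.2,0]], claw=1, force=18)

```text
t: 17.0
eef_pos: [0.4908, 0.06, 0.0369]
ee_rot: [3.142, -0.0, -1.633]
force: [0.7, -0.0, -1.5]
width: 0.0318
gripper_force: 18.0
```

>>> carry_out(commands=[[0,0,0.4,0],[0,0,0.9,0],[0,0,1.5,0],[0,-0.2,2.1,0],[0,-0.7,2.4,-1.4],[-0.1,-1.4,2.4,-2.8],[-0.2,-2.2,2.4,-4.3],[-0.3,-3.0,2.4,-5.8],[-0.4,-3.8,2.4,-7.3],[-0.5,-4.5,2.4,-8.8]])

```text
t: 18.25
eef_pos: [0.4654, -0.1663, 0.157]
ee_rot: [-3.141, 0.001, -2.56]
force: [0.4, 0.1, -0.6]
width: 0.0322
gripper_force: 18.0
```

>>> carry_out(commands=[[-0.1,-0.6,0,-1.5],[-0.1,-1.1,0,-3.0],[-0.1,-1.4,0,-4.5],[-0.1,-1.5,-0.1,-5.7],[-0.1,-1.5,-0.6,-6.2],[-0.1,-1.5,-1.2,-6.2],[-0.1,-1.5,-1.8,-6.2],[-0.1,-1.5,-2.3,-6.2],[-0.1,-1.5,-2.5,-6.2],[-0.1,-1.5,-2.6,-6.2]])

```text
t: 19.5
eef_pos: [0.461, -0.2401, 0.0266]
ee_rot: [-3.141, -0.0, 3.079]
force: [0.0, -0.1, -0.4]
width: 0.0322
gripper_force: 18.0
```

>>> carry_out(commands=[[0,0,0,0],[0,0,0,0],[0,0,0,0],[0,0,0,0],[0,0,0,0],[0,0,0,0],[0,0,0,0],[0,0,0,0],[0,0,0,0],[0,0,0,0]])

```text
t: 20.75
eef_pos: [0.4608, -0.24, 0.0266]
ee_rot: [-3.142, -0.0, 3.079]
force: [1.1, -0.1, -2.1]
width: 0.0322
gripper_force: 18.0
```

>>> carry_out(commands=[[0,0,0,0],[0,0,0,0],[0,0,0,0],[0,0,0,0],[0,0,0.2,0],[0,0,0.6,0],[0,0,1.2,0],[0,0,1.9,0],[0,0,2.7,0],[0,0,3.4,0]], claw=0)

```text
t: 22.0
eef_pos: [0.4608, -0.2401, 0.199]
ee_rot: [-3.141, 0.001, 3.079]
force: [1.0, 0.3, -0.1]
width: 0.0873
gripper_force: 0.0
```

>>> carry_out(commands=[[0,0.6,0.2,1.6],[0.1,1.6,0.2,3.3],[0.2,2.7,0.2,5.0],[0.3,3.8,0.2,6.7],[0.4,4.9,0.2,8.4],[0.5,6.0,0.2,10.1],[0.6,7.0,0.2,11.8],[0.7,7.5,0.2,13.5],[0.7,7.66,0.2,15],[0.7,7.66,0.2,15]])

```text
t: 23.25
eef_pos: [0.4957, 0.1435, 0.207]
ee_rot: [-3.141, 0.0, -1.633]
force: [-0.4, -0.9, -0.3]
width: 0.0877
gripper_force: 0.0
```

```bash
python3 d.py wb 1; python3 -c "
from h import *
f=arm.grab_frame('top');save(f,'top1')
for q,z in(('dropper_bottle_mid',.051),('barrel_lens_mid',.043)):
  for m in arm.mark_of(f,q)[:1]:print(q,m['conf'],atz(f,m['uv'],z))
c=np.hstack([cv2.resize(f['pixels'][160:320,180:500],(640,320))]);cv2.imwrite('pics/topc.png',c[:,:,::-1])"
```

```text
23.25 [0.4957 0.1435 0.207 ] [-3.1413  0.0002 -1.6333] [ 0.6627  0.1107 -0.3634  0.     -1.0964 -0.7252]
block_mid 0.72 [319. 211.] [0.4949 0.1414 0.025 ] tri [ 0.4953  0.1483 -0.0011] [0.0014474534792581085, 0.0014474534792580655]
loupe_mid 0.6 [320. 167.] [0.4915 0.1017 0.02  ] tri [0.4915 0.1016 0.0219] [1.511709436741187e-06, 1.5117094367246867e-06]
rack 0.86 [342. 165.] [0.4698 0.1029 0.    ] tri [ 0.4669  0.1073 -0.0399] [0.001033485073115496, 0.0010334850731155314]
lens_cap_mid 0.79 [432. 110.] [0.3874 0.0588 0.01  ] tri [0.3883 0.0608 0.0162] [0.0019984928612886586, 0.001998492861288655]
((451.7255859375, 103.44747924804688), (141.35984802246094, 164.38255310058594), 86.15866088867188)
dropper_bottle_mid 0.88 [ 0.52890374 -0.2401607   0.051     ]
barrel_lens_mid 0.64 [ 0.457375   -0.23909716  0.043     ]
```

View pics/wb.png

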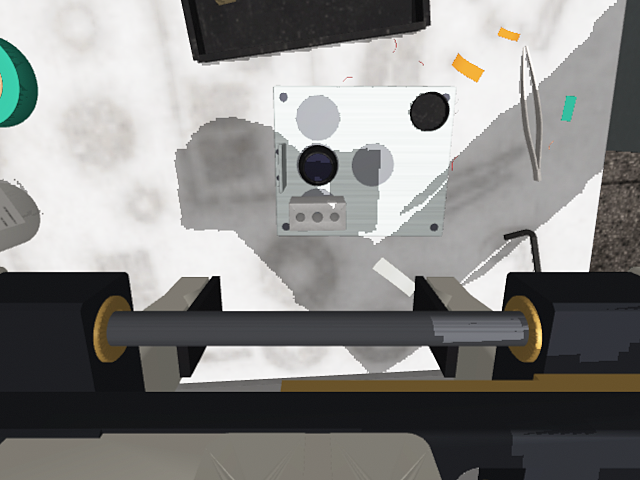

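The wrist view shows the block centred between the fingers at (318,213), the loupe at (318,165) and the empty seats at (318,117) and (372,165). The top marks put the bottle and lens standing on the mat as intended. I'm going down for the block.

>>> carry_out(commands=[[0,0,-0.6,0],[0,0,-1.2,0],[0,0,-1.8,0],[0,0,-2.4,0],[0,0,-2.9,0],[0,0,-3.3,0],[0,0,-3.6,0],[0,0,-3.8,0],[0,0,-3.9,0],[0,0,-3.9,0]])

```text
t: 25.35
eef_pos: [0.4959, 0.143, 0.0116]
ee_rot: [-3.142, -0.0, -1.633]
force: [-0.1, 0.2, 0.7]
width: 0.0876
gripper_force: 0.0
```

>>> carry_out(commands=[[0,0,0,0],[0,0,0,0],[0,0,0,0],[0,0,0,0],[0,0,0,0],[0,0,0,0],[0,0,0,0],[0,0,0,0],[0,0,0.1,0],[0,0,0.2,0]], claw=1, force=45)

```text
t: 26.6
eef_pos: [0.4953, 0.1426, 0.0214]
ee_rot: [3.141, -0.001, -1.634]
force: [-0.2, -0.0, -4.5]
width: 0.0498
gripper_force: 44.9
```

>>> carry_out(commands=[[0,0,0.4,0],[0,0,0.9,0],[0,0,1.5,0],[0,-0.3,2.1,0],[-0.2,-0.9,2.4,-1.4],[-0.5,-1.8,2.4,-2.8],[-0.8,-2.7,2.4,-4.3],[-1.1,-3.7,2.4,-5.8],[-1.4,-4.6,2.4,-7.3],[-1.7,-5.5,2.4,-8.8]])

```text
t: 27.85
eef_pos: [0.4097, -0.1333, 0.1417]
ee_rot: [3.141, 0.0, -2.56]
force: [0.3, 0.1, -4.4]
width: 0.0495
gripper_force: 44.9
```

>>> carry_out(commands=[[-0.2,-0.8,0,-1.5],[-0.3,-1.5,0,-3.0],[-0.4,-1.9,0,-4.5],[-0.4,-2.1,-0.1,-5.7],[-0.4,-2.1,-0.6,-6.2],[-0.4,-2.1,-1.2,-6.2],[-0.4,-2.1,-1.8,-6.2],[-0.4,-2.1,-2.3,-6.2],[-0.4,-2.1,-2.5,-6.2],[-0.4,-2.1,-2.6,-6.2]])

```text
t: 29.1
eef_pos: [0.3908, -0.2371, 0.0115]
ee_rot: [-3.142, -0.0, 3.079]
force: [-0.5, 0.3, -4.1]
width: 0.0496
gripper_force: 44.9
```

>>> carry_out(commands=[[0,0,0,0],[0,0,0,0],[0,0,0,0],[0,0,0,0],[0,0,0,0],[0,0,0,0],[0,0,0,0],[0,0,0,0],[0,0,0,0],[0,0,0,0]])

```text
t: 30.35
eef_pos: [0.3907, -0.237, 0.0115]
ee_rot: [3.142, -0.0, 3.079]
force: [0.3, 0.1, -4.5]
width: 0.0496
gripper_force: 44.9
```

>>> carry_out(commands=[[0,0,0,0],[0,0,0,0],[0,0,0,0],[0,0,0,0],[0,0,0.2,0],[0,0,0.6,0],[0,0,1.2,0],[0,0,1.9,0],[0,0,2.7,0],[0,0,3.6,0]], claw=0)

```text
t: 31.6
eef_pos: [0.3902, -0.2369, 0.1934]
ee_rot: [3.142, 0.0, 3.079]
force: [0.8, 0.6, -0.1]
width: 0.0877
gripper_force: 0.0
```

>>> carry_out(commands=[[0.2,0.6,0,0],[0.5,1.6,0,0],[0.8,2.7,0,0],[1.1,3.8,0,0],[1.4,4.8,0,0],[1.7,5.7,0,0],[1.9,6.4,0,0],[2.03,6.77,0,0],[2.03,6.77,0,0],[2.03,6.77,0,0]])

```text
t: 32.85
eef_pos: [0.4918, 0.1007, 0.1917]
ee_rot: [-3.141, -0.0, 3.079]
force: [-0.4, 0.0, 0.2]
width: 0.0875
gripper_force: 0.0
```

```bash
python3 d.py wlo 1; python3 -c "
from h import *
f=arm.grab_frame('top')
for q,z in(('dropper_bottle_mid',.051),('barrel_lens_mid',.043),('block_mid',.024)):
  for m in arm.mark_of(f,q)[:1]:print(q,m['conf'],atz(f,m['uv'],z))
c=np.vstack([cv2.resize(f['pixels'][170:320,180:500],(640,300)),cv2.resize(cv2.imread('pics/wlo.png')[60:300,100:540,::-1],(640,300))]);cv2.imwrite('pics/c1.png',c[:,:,::-1])"
```

```text
32.85 [0.4918 0.1007 0.1917] [-3.1414 -0.0004  3.0785] [ 0.5938  0.1004 -0.4129 -0.0001 -1.0579 -2.2277]
dropper_bottle_mid 0.21 [321. 187.] [0.4633 0.1049 0.052 ] 
block_mid 0.61 [142. 226.] [ 0.4914 -0.0566  0.025 ] tri [ 0.4668 -0.2232 -0.2037] [0.09095689734187784, 0.09095689734187785]
loupe_mid 0.86 [321. 213.] [0.4908 0.1035 0.02  ] tri [0.4947 0.1033 0.0002] [0.0003315313640315641, 0.0003315313640315391]
rack 0.71 [319. 188.] [0.4712 0.1031 0.    ] tri [0.4679 0.1021 0.0045] [0.0028555280304575384, 0.002855528030457696]
lens_cap_mid 0.86 [263.  98.] [0.3895 0.06   0.01  ] 
((455.7264404296875, 103.31187438964844), (142.14476013183594, 173.05685424804688), 86.364013671875)
dropper_bottle_mid 0.96 [ 0.52859317 -0.23796318  0.051     ]
barrel_lens_mid 0.83 [ 0.45493659 -0.24424357  0.043     ]
block_mid 0.87 [ 0.38973234 -0.23607218  0.024     ]
```

View pics/c1.png

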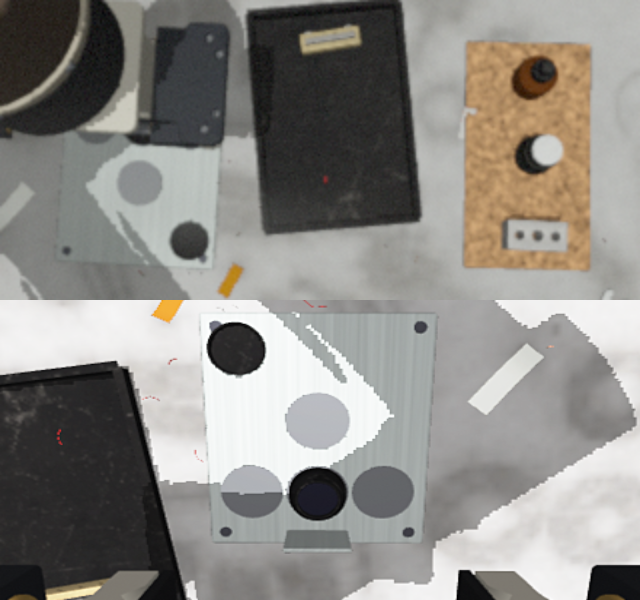

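The crop shows all three standing on the mat: bottle, lens and block from far to near. The loupe is alone between the empty side seats at crop (318,493). I'm grasping it now.

>>> carry_out(commands=[[0,0.03,-0.6,0],[0,0.03,-1.2,0],[0,0.03,-1.8,0],[0,0.03,-2.4,0],[0,0.03,-2.8,0],[0,0.03,-3.2,0],[0,0.03,-3.45,0],[0,0.03,-3.6,0],[0,0.03,-3.66,0],[0,0.03,-3.66,0]])

```text
t: 35.05
eef_pos: [0.4925, 0.1031, 0.0088]
ee_rot: [3.141, 0.0, 3.079]
force: [0.3, -0.2, 0.5]
width: 0.0875
gripper_force: 0.0
```

>>> carry_out(commands=[[0,0,0,0],[0,0,0,0],[0,0,0,0],[0,0,0,0],[0,0,0,0],[0,0,0,0],[0,0,0,0],[0,0,0,0],[0,0,0.1,0],[0,0,0.2,0]], claw=1, force=15)

```text
t: 36.3
eef_pos: [0.4923, 0.103, 0.0189]
ee_rot: [3.142, 0.0, 3.079]
force: [-0.3, 0.2, -0.7]
width: 0.0349
gripper_force: 14.9
```

>>> carry_out(commands=[[0,0,0.4,0],[0,0,0.9,0],[0,0,1.4,0],[0,-0.2,1.7,0],[0,-0.7,1.8,0],[0,-1.4,1.8,0],[0.08,-2.2,1.8,0],[0.08,-2.9,1.8,0],[0.08,-3.3,1.8,0],[0.08,-3.4,1.7,0]])

```text
t: 37.55
eef_pos: [0.4959, -0.0685, 0.1035]
ee_rot: [3.141, 0.0, 3.077]
force: [0.0, -0.9, -0.6]
width: 0.0345
gripper_force: 14.9
```

>>> carry_out(commands=[[0,0,-0.4,0],[0,0,-0.8,0],[0,0,-1.2,0],[0,0,-1.5,0],[0,0,-1.7,0],[0,0,-1.85,0],[0,0,-1.92,0],[0,0,-1.96,0],[0,0,-1.96,0],[0,0,-1.96,0]])

```text
t: 38.8
eef_pos: [0.4965, -0.067, 0.0059]
ee_rot: [3.141, 0.001, 3.079]
force: [0.9, -0.3, 0.2]
width: 0.0349
gripper_force: 14.9
```

>>> carry_out(commands=[[0,0,0,0],[0,0,0,0],[0,0,0,0],[0,0,0,0],[0,0,0,0],[0,0,0.2,0],[0,0,0.7,0],[0,0,1.4,0],[0,0,2.3,0],[0,0,3.2,0]], claw=0.4)

```text
t: 40.05
eef_pos: [0.496, -0.0671, 0.1677]
ee_rot: [3.142, 0.0, 3.079]
force: [1.0, 0.3, -0.1]
width: 0.0526
gripper_force: 0.0
```

>>> carry_out(commands=[[-0.2,-0.2,0.3,0],[-0.5,-0.8,0.6,0],[-0.9,-1.5,0.7,0],[-1.3,-2.2,0.7,0],[-1.7,-2.8,0.7,0],[-2.0,-3.2,0.7,0],[-2.1,-3.4,0.7,0],[-2.1,-3.4,0.7,0],[-2.1,-3.4,0.7,0],[-2.1,-3.4,0.7,0]], claw=0)

```text
t: 41.3
eef_pos: [0.3916, -0.2365, 0.2005]
ee_rot: [3.142, -0.0, 3.08]
force: [0.0, 0.1, -0.5]
width: 0.0876
gripper_force: 0.0
```

```bash
cat > e.py <<'E'
from h import *
np.set_printoptions(precision=4,suppress=True)
s=arm.get_state();print(s["t"],s["eef_pos"],s["ee_rot"],s["width"])
f=arm.grab_frame("wrist");g=arm.grab_frame("top");h=arm.grab_frame("scene")
for q,z in dict(dropper_bottle_mid=.051,barrel_lens_mid=.043,block_mid=.024,loupe_mid=.016,tray=.002,blade_mid=.014,rack_seat=.006,lens_cap_mid=.01).items():
    for n,c in(("w",f),("t",g),("s",h)):
        for m in arm.mark_of(c,q)[:1]: print(q,n,round(m["conf"],2),np.round(m["uv"]),atz(c,m["uv"],z)[:2])
c=np.vstack([cv2.resize(g["pixels"][170:320,180:500],(640,300)),cv2.resize(f["pixels"][60:300,100:540],(640,300))]);cv2.imwrite('pics/c2.png',c[:,:,::-1])
E
python3 e.py
```

```text
41.3 [ 0.3916 -0.2365  0.2005] [ 3.1416 -0.0002  3.0799] 0.08757398949605215
dropper_bottle_mid w 0.91 [324. 360.] [ 0.5262 -0.2388]
dropper_bottle_mid t 0.57 [450. 206.] [ 0.5246 -0.242 ]
dropper_bottle_mid s 0.63 [358. 190.] [ 0.5226 -0.2282]
barrel_lens_mid w 0.8 [321. 296.] [ 0.4646 -0.2379]
barrel_lens_mid s 0.8 [386. 198.] [ 0.4644 -0.2442]
block_mid w 0.86 [315. 209.] [ 0.3879 -0.2387]
block_mid t 0.31 [448. 205.] [ 0.5311 -0.2447]
block_mid s 0.65 [414. 222.] [ 0.3882 -0.2252]
loupe_mid w 0.82 [493. 305.] [ 0.498  -0.0677]
loupe_mid s 0.57 [316. 241.] [ 0.4967 -0.0628]
tray w 0.84 [489. 300.] [ 0.4985 -0.0656]
tray s 0.89 [316. 247.] [ 0.4985 -0.0646]
blade_mid t 0.81 [344. 189.] [ 0.5639 -0.0641]
blade_mid s 0.6 [287. 227.] [ 0.5767 -0.0716]
rack_seat w 0.69 [324. 360.] [ 0.5573 -0.2399]
rack_seat s 0.85 [253. 287.] [0.4936 0.1019]
lens_cap_mid w 0.79 [637. 190.] [0.3911 0.0621]
lens_cap_mid s 0.6 [318. 296.] [0.3926 0.06  ]
```

View pics/c2.png

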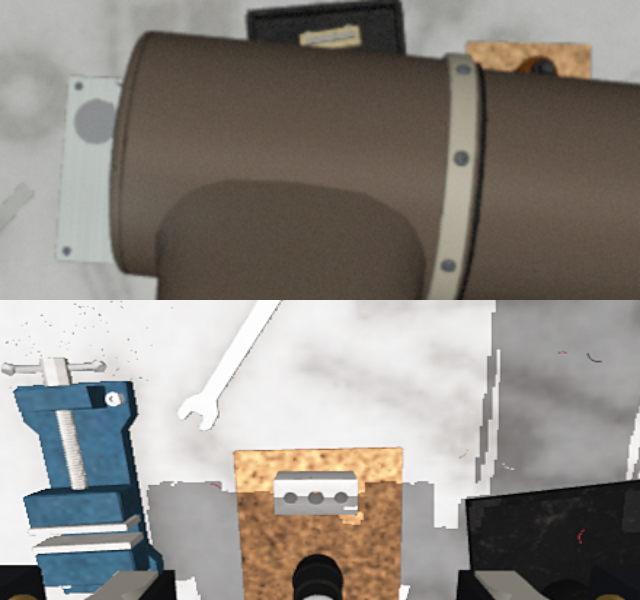

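The loupe stands in the middle of the tray: (497,-66) mm against a tray centre of (497,-66). The block is centred under the gripper at crop (315,493). I'm picking it up to return it.

>>> carry_out(commands=[[0,0,-0.6,0],[0,0,-1.2,0],[0,0,-1.8,0],[0,0,-2.4,0],[0,0,-2.9,0],[0,0,-3.3,0],[0,0,-3.6,0],[0,0,-3.75,0],[0,0,-3.8,0],[0,0,-3.8,0]])

```text
t: 43.9
eef_pos: [0.3915, -0.2371, 0.0108]
ee_rot: [-3.142, 0.0, 3.079]
force: [-0.2, 1.0, 0.0]
width: 0.0873
gripper_force: 0.0
```

>>> carry_out(commands=[[0,0,0,0],[0,0,0,0],[0,0,0,0],[0,0,0,0],[0,0,0,0],[0,0,0,0],[0,0,0,0],[0,0,0,0],[0,0,0.1,0],[0,0,0.2,0]], claw=1, force=45)

```text
t: 45.15
eef_pos: [0.3908, -0.237, 0.0206]
ee_rot: [3.141, -0.001, 3.079]
force: [-0.5, 0.4, -4.1]
width: 0.0501
gripper_force: 45.0
```

>>> carry_out(commands=[[0,0,0.4,0],[0,0,0.9,0],[0,0,1.5,0],[0,0.3,2.1,0],[0.2,1.0,2.4,1.4],[0.5,1.9,2.4,2.8],[0.8,2.9,2.4,4.3],[1.1,3.9,2.4,5.8],[1.4,4.9,2.4,7.3],[1.7,5.8,2.4,8.8]])

```text
t: 46.4
eef_pos: [0.4761, 0.0547, 0.1407]
ee_rot: [3.141, 0.0, -2.277]
force: [0.0, -0.2, -5.1]
width: 0.05
gripper_force: 45.0
```

>>> carry_out(commands=[[0.2,0.7,0,1.5],[0.3,1.3,0,3.0],[0.4,1.7,0,4.5],[0.4,1.8,0,6.0],[0.4,1.8,-0.4,6.2],[0.4,1.8,-1.0,6.2],[0.4,1.8,-1.6,6.2],[0.4,1.8,-2.1,6.2],[0.4,1.8,-2.4,6.2],[0.4,1.8,-2.5,6.2]])

```text
t: 47.65
eef_pos: [0.4959, 0.1427, 0.0149]
ee_rot: [3.141, -0.001, -1.633]
force: [0.2, 0.1, -3.6]
width: 0.0499
gripper_force: 45.0
```

>>> carry_out(commands=[[0,0,-0.04,0],[0,0,-0.08,0],[0,0,-0.08,0],[0,0,-0.08,0],[0,0,-0.08,0],[0,0,-0.08,0],[0,0,-0.08,0],[0,0,-0.08,0],[0,0,-0.08,0],[0,0,-0.08,0]])

```text
t: 48.9
eef_pos: [0.4963, 0.143, 0.0117]
ee_rot: [-3.141, 0.0, -1.633]
force: [-1.4, -0.7, -1.1]
width: 0.0499
gripper_force: 45.0
```

>>> carry_out(commands=[[0,0,0,0],[0,0,0,0],[0,0,0,0],[0,0,0,0],[0,0,0,0],[0,0,0.2,0],[0,0,0.7,0],[0,0,1.4,0],[0,0,2.3,0],[0,0,3.4,0]], claw=0)

```text
t: 50.15
eef_pos: [0.4956, 0.1425, 0.1833]
ee_rot: [3.141, -0.001, -1.633]
force: [1.2, 1.1, -0.0]
width: 0.0878
gripper_force: 0.0
```

>>> carry_out(commands=[[0,-0.5,0.3,-1.6],[-0.1,-1.5,0.5,-3.3],[-0.2,-2.6,0.5,-5.0],[-0.3,-3.7,0.5,-6.7],[-0.4,-4.8,0.5,-8.4],[-0.5,-5.9,0.5,-10.1],[-0.6,-6.9,0.5,-11.8],[-0.7,-7.5,0.5,-13.5],[-0.7,-7.66,0.5,-15],[-0.7,-7.66,0.5,-15]])

```text
t: 51.4
eef_pos: [0.4609, -0.2407, 0.207]
ee_rot: [-3.142, 0.0, 3.079]
force: [-0.5, 1.4, -0.7]
width: 0.0876
gripper_force: 0.0
```

>>> carry_out(commands=[[0,0,-0.4,0],[0,0,-1.0,0],[0,0,-1.6,0],[0,0,-2.2,0],[0,0,-2.7,0],[0,0,-3.1,0],[0,0,-3.4,0],[0,0,-3.55,0],[0,0,-3.6,0],[0,0,-3.6,0]])

```text
t: 52.65
eef_pos: [0.4616, -0.24, 0.027]
ee_rot: [-3.142, 0.001, 3.08]
force: [0.0, 0.0, -0.1]
width: 0.0877
gripper_force: 0.0
```

>>> carry_out(commands=[[0,0,0,0],[0,0,0,0],[0,0,0,0],[0,0,0,0],[0,0,0,0],[0,0,0,0],[0,0,0,0],[0,0,0,0],[0,0,0.1,0],[0,0,0.2,0]], claw=1, force=18)

```text
t: 53.9
eef_pos: [0.4613, -0.24, 0.0369]
ee_rot: [-3.142, -0.0, 3.079]
force: [0.2, 0.9, -0.8]
width: 0.032
gripper_force: 18.0
```

>>> carry_out(commands=[[0,0,0.4,0],[0,0,0.9,0],[0,0,1.5,0],[0,0.2,2.1,0],[0,0.7,2.4,1.4],[0.1,1.4,2.4,2.8],[0.2,2.2,2.4,4.3],[0.3,3.0,2.4,5.8],[0.4,3.8,2.4,7.3],[0.5,4.5,2.4,8.8]])

```text
t: 55.15
eef_pos: [0.4862, -0.0136, 0.1571]
ee_rot: [-3.141, 0.001, -2.277]
force: [0.9, -0.9, -0.9]
width: 0.0318
gripper_force: 18.0
```

>>> carry_out(commands=[[0.1,0.6,0,1.5],[0.1,1.1,0,3.0],[0.1,1.4,0,4.5],[0.1,1.5,0,6.0],[0.1,1.5,-0.5,6.2],[0.1,1.5,-1.1,6.2],[0.1,1.5,-1.7,6.2],[0.1,1.5,-2.2,6.2],[0.1,1.5,-2.4,6.2],[0.1,1.5,-2.5,6.2]])

```text
t: 56.4
eef_pos: [0.4915, 0.06, 0.0317]
ee_rot: [-3.141, -0.0, -1.633]
force: [-0.2, -0.8, -1.0]
width: 0.0321
gripper_force: 18.0
```

>>> carry_out(commands=[[0,0,-0.05,0],[0,0,-0.08,0],[0,0,-0.08,0],[0,0,-0.08,0],[0,0,-0.08,0],[0,0,-0.08,0],[0,0,-0.08,0],[0,0,-0.08,0],[0,0,-0.08,0],[0,0,-0.08,0]])

```text
t: 57.65
eef_pos: [0.4912, 0.06, 0.0276]
ee_rot: [3.142, -0.0, -1.633]
force: [0.4, 1.2, -1.3]
width: 0.0321
gripper_force: 18.0
```

>>> carry_out(commands=[[0,0,0,0],[0,0,0,0],[0,0,0,0],[0,0,0,0],[0,0,0,0],[0,0,0.2,0],[0,0,0.7,0],[0,0,1.4,0],[0,0,2.3,0],[0,0,3.3,0]], claw=0)

```text
t: 58.9
eef_pos: [0.4908, 0.0597, 0.1945]
ee_rot: [3.141, -0.0, -1.633]
force: [0.8, 0.2, -0.2]
width: 0.0881
gripper_force: 0.0
```

>>> carry_out(commands=[[0,-0.5,0.3,-1.6],[0.1,-1.4,0.3,-3.3],[0.2,-2.4,0.3,-5.0],[0.3,-3.4,0.3,-6.7],[0.4,-4.4,0.3,-8.4],[0.5,-5.3,0.3,-10.1],[0.6,-5.8,0.3,-11.8],[0.7,-6.0,0.3,-13.5],[0.7,-6.0,0.3,-15],[0.7,-6.0,0.3,-15]])

```text
t: 60.15
eef_pos: [0.5261, -0.2402, 0.2081]
ee_rot: [-3.142, 0.0, 3.08]
force: [-0.3, 0.7, -0.7]
width: 0.0871
gripper_force: 0.0
```

>>> carry_out(commands=[[0,0,-0.4,0],[0,0,-1.0,0],[0,0,-1.6,0],[0,0,-2.2,0],[0,0,-2.6,0],[0,0,-3.0,0],[0,0,-3.2,0],[0,0,-3.4,0],[0,0,-3.44,0],[0,0,-3.44,0]])

```text
t: 61.4
eef_pos: [0.5265, -0.2401, 0.0359]
ee_rot: [-3.141, 0.0, 3.08]
force: [-0.4, -0.5, -0.6]
width: 0.0875
gripper_force: 0.0
```

>>> carry_out(commands=[[0,0,0,0],[0,0,0,0],[0,0,0,0],[0,0,0,0],[0,0,0,0],[0,0,0,0],[0,0,0,0],[0,0,0,0],[0,0,0.1,0],[0,0,0.2,0]], claw=1, force=15)

```text
t: 62.65
eef_pos: [0.5263, -0.2401, 0.0459]
ee_rot: [-3.142, -0.0, 3.079]
force: [0.1, -0.7, -0.7]
width: 0.0328
gripper_force: 15.0
```

>>> carry_out(commands=[[0,0,0.4,0],[0,0,0.9,0],[0,0,1.5,0],[-0.1,0.2,2.1,0],[-0.3,0.7,2.4,0],[-0.5,1.4,2.4,0],[-0.8,2.2,2.4,0],[-1.1,3.1,2.4,0],[-1.3,4.0,2.4,0],[-1.5,4.8,2.4,0]])

```text
t: 63.9
eef_pos: [0.4508, 0.0014, 0.1662]
ee_rot: [3.141, 0.001, 3.079]
force: [0.1, 0.3, -0.5]
width: 0.0329
gripper_force: 15.0
```

>>> carry_out(commands=[[-0.1,0.8,0,0],[-0.2,1.4,0,0],[-0.2,1.8,0,0],[-0.2,2.0,0,0],[-0.2,2.1,-0.5,0],[-0.2,2.1,-1.1,0],[-0.2,2.1,-1.7,0],[-0.2,2.1,-2.2,0],[-0.2,2.1,-2.4,0],[-0.2,2.1,-2.5,0]])

```text
t: 65.15
eef_pos: [0.4414, 0.1048, 0.0405]
ee_rot: [-3.141, -0.0, 3.079]
force: [-0.3, 0.4, -0.1]
width: 0.0328
gripper_force: 15.0
```

>>> carry_out(commands=[[0,0,-0.04,0],[0,0,-0.07,0],[0,0,-0.07,0],[0,0,-0.07,0],[0,0,-0.07,0],[0,0,-0.07,0],[0,0,-0.07,0],[0,0,-0.07,0],[0,0,-0.07,0],[0,0,-0.07,0]])

```text
t: 66.4
eef_pos: [0.4413, 0.105, 0.0371]
ee_rot: [3.142, -0.0, 3.079]
force: [0.1, 0.9, -0.5]
width: 0.0329
gripper_force: 15.0
```

>>> carry_out(commands=[[0,0,0,0],[0,0,0,0],[0,0,0,0],[0,0,0,0],[0,0,0,0],[0,0,0.2,0],[0,0,0.7,0],[0,0,1.4,0],[0,0,2.3,0],[0,0,3.3,0]], claw=0)

```text
t: 67.65
eef_pos: [0.4408, 0.1046, 0.2041]
ee_rot: [-3.141, -0.0, 3.079]
force: [1.0, 1.0, -0.2]
width: 0.0875
gripper_force: 0.0
```

```bash
sed -i 's/=.051,/=.052,/;s/=.043,/=.044,/;s/=.024,/=.025,/;s/c=np.vstack.*/c=np.vstack([cv2.resize(h["pixels"][180:330,170:490],(640,300)),cv2.resize(f["pixels"][60:300,100:540],(640,300))]);cv2.imwrite("pics\/c3.png",c[:,:,::-1])/' e.py; python3 e.py
```

```text
67.65 [0.4408 0.1046 0.2041] [-3.1415 -0.0001  3.079 ] 0.0875321395393607
dropper_bottle_mid w 0.79 [319. 222.] [0.4435 0.1055]
dropper_bottle_mid s 0.71 [275. 276.] [0.4394 0.1048]
barrel_lens_mid w 0.88 [273. 275.] [0.4918 0.0606]
barrel_lens_mid s 0.64 [270. 258.] [0.4896 0.0638]
block_mid w 0.58 [359. 266.] [0.4951 0.1408]
block_mid t 0.2 [339. 191.] [ 0.5591 -0.0565]
block_mid s 0.69 [265. 298.] [0.4405 0.1283]
loupe_mid w 0.86 [149. 278.] [ 0.4986 -0.0667]
loupe_mid t 0.58 [344. 229.] [ 0.4933 -0.0633]
loupe_mid s 0.67 [316. 237.] [ 0.5065 -0.0736]
tray w 0.56 [156. 271.] [ 0.496  -0.0645]
tray t 0.59 [345. 230.] [ 0.4921 -0.0664]
tray s 0.93 [319. 247.] [ 0.4947 -0.068 ]
blade_mid t 0.89 [342. 188.] [ 0.5663 -0.0621]
blade_mid s 0.75 [288. 230.] [ 0.5679 -0.0661]
rack_seat w 0.87 [316. 264.] [0.4976 0.0991]
rack_seat t 0.56 [252. 231.] [0.4921 0.0981]
rack_seat s 0.66 [254. 289.] [0.4902 0.1042]
lens_cap_mid w 0.73 [265. 161.] [0.3927 0.0588]
lens_cap_mid t 0.5 [273. 290.] [0.3885 0.0621]
lens_cap_mid s 0.89 [323. 297.] [0.3867 0.0559]
```

View pics/c3.png

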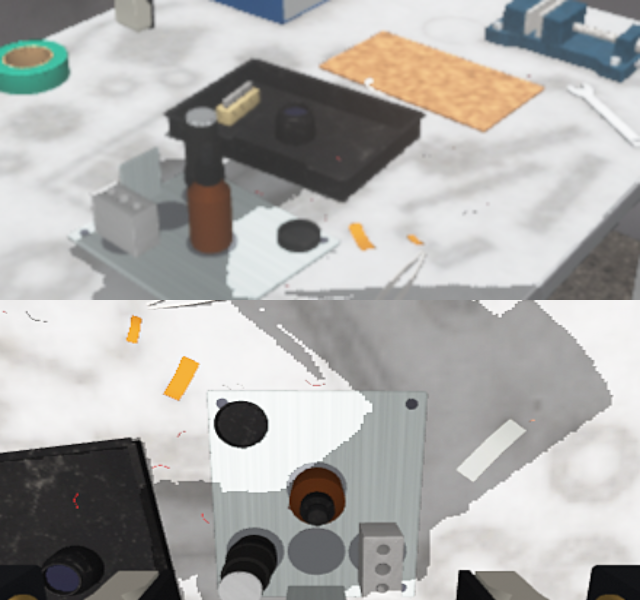

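Bottle, lens and block stand upright on their own seats, and the block is aligned with the rack. The loupe stands mid-tray, and the cap and blade have not moved. The gripper is clear at 0.2 m.

```bash
python3 -c "
from station import arm
print(arm.job_done())"
```

```text
the job is handed in; nothing more can be done
None
```

The job is handed in at about 68 s: the loupe stands upright in the middle of the tray, bottle, lens and block are back upright on their own seats with the block turned as before, and the last pictures show the blade and lens cap unmoved.

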